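Put the bearing cup away in the sliding-lid case

ROBOT

A 6-joint arm with a two-finger parallel gripper is mounted at the origin on the work surface. World frame = base frame: x ahead of the robot, y to its left, z up, the work surface at z = 0. Lengths are in m, angles in rad, forces in N, time in s.
With the tool pointing down it reaches from about 0.425 to 0.95 m from the base axis. Payload 3.5 kg.
Tool frame: the origin (TCP) lies on the centre line of the jaws, within the pads' length; the fingertips stand 14 mm ahead of it and the grasp point (between the pads) lies 5 mm behind it (ctrl.finger_overhang is the distance from the TCP to the fingertips, in m); z points along the fingers, y is the line along which they close (so a half turn about z gives the same grasp; the last joint's range is limited). The gripper opens to 85 mm and grips with 20 to 120 N. Pads are 22 mm wide; open, the fingers measure 114 mm over their backs; the gripper's body (76 mm by 85 mm) begins 54 mm behind the grasp point. The pads swing forward as they close: fully open they stand 13 mm farther back than shut.
Start: joints at [1.07, 0.286, 1.577, -0, 1.279, -0.15], TCP at [0.232, 0.634, 0.245] pointing down, gripper open.
Joint ranges: [-2.77, 2.77], [-0.9, 2.22], [0.21, 2.48], [-1.53, 4.67], [0.24, 2.81], [-2.84, 2.84]. Speed limits (rad/s): [2.79, 2.79, 3.14, 3.14, 3.14, 3.14].

INTERFACE

Orientations are given as a unit quaternion [x, y, z, w].
In Python, from plant import ctrl gives the robot as it stands.
- The arm moves only by the tool send_rows, never from a script. Its argument "moves" is text: rows parted by semicolons, each of 7 numbers parted by spaces: the turn, a rotation vector about the tool's x, y, z in units of 360 degrees (1.0 is 360 degrees), then the shift along the tool's x, y, z in units of 20 cm (1.0 is 20 cm), then the gripper's target within -1 to 1 (fully open at 1, half-way at 0, shut at -1). A call has 1 to 12 rows; each row is the pose to reach, as a shift and turn from the pose commanded when the call began, along the tool's axes at that moment, turning the shorter way round; what a row does not reach only later rows make up. A row lasts 1/8 s, in which the tool goes at most 62.5 mm and 10.7 degrees, less where a joint would pass 70% of its speed; a pose out of reach is approached as far as the arm can. A call with a number of a shift or a turn outside -1 to 1 is refused whole. A call with a gripper value outside its range is refused whole. The fingers move at their own pace and stop on an object; "newtons" is the grip in N (left out, the last holds). Time passes only in rows, so rows that repeat a pose let the fingers close. It gives the time, the measured TCP pose, the force, the opening and the grip force at its end, in the units of the state.
- ctrl.get_state(): the state, without advancing time (a new reading comes with each control period).
- ctrl.read_camera(name): name is "scene" or "side" or "wrist"; returns a dict with "image" (400x640x3 uint8, red, green, blue), "fovy" (degrees; the focal length in pixels is half the picture's height over the tangent of half this angle, whatever the lens; pixels are square), "cx", "cy" (the principal point, pixels), "extrinsics" (4x4, takes a point from camera to world coordinates). Camera axes: x right, y up, looking along -z (the intrinsics and any distortion apply to the point x, -y, -z); pixel columns grow to the right and rows downward; lengths in m; the calibration is good to about 2 mm. The wrist camera is an equidistant fisheye: a pixel r from the principal point sees the ray r / f radians off the axis. A picture is of the moment at which its call begins. There is no depth.
- ctrl.sign_off(): hands the job in; it is judged then, once.
The state is a dict: "time": time; "qpos": joint angles; "dq": joint speeds; "joint_efforts": joint torques, N m; "eef_pos": TCP position; "tcp_rot": TCP orientation; "contact_force": force on the tool from outside, world axes, zero at the start; "wrist_torque": the same for the moment, N m; "opening": opening from 0.0 (shut) to 1.0 (fully open); "finger_force": force on a finger pad.
Only numpy, scipy, OpenCV 4.12 (cv2) and the standard library are available. Lean on these libraries where they do the work, as an engineer would, in place of code of your own. Each camera call takes 0.05 s, during which the arm holds its last target. There are 200 camera calls.

TASK

Put the loose bottom-bracket bearing cup away: slide the case's flush lid fully open by pressing on it with the fingertips, set the cup flange down in the empty bay that this uncovers, and slide the lid fully shut again. The lid is thin, brittle plastic: press on it only as hard as it takes to drag it, for it cracks at 22 N, and leave the other things on the bench where they are.

Things in the scene. Friction and masses are not known exactly. Their poses are not given: they have to be found in the camera images.
- case: Black plastic small-parts case screwed to the bench, 150 (x) x 112 (y) x 46 mm high, walls 6 mm, floor 5 mm. Origin: centre of its underside; z up. The lid opens towards its -x end, whose wall stops below the lid; the +x end wall is full height. Four screw lugs at its sides reach 18 mm out, 7 mm high.
- lid (a joint): Travel of the lid along the case's -x: 0 = fully shut against the +x end wall, 0.080 = fully open at its stop (80 mm), its end then standing out 80 mm beyond the case. The grooves drag on it with about 5 N either way, and it stays where it is left. It starts shut or up to 4 mm ajar.
- lid_top (a point): Point at the centre of the lid's upper face, on its five pressed-in lines; moves with the lid. White plastic sheet 143 (x) x 99 (y) x 4 mm, flush with the case's rim, without knob or lip; stiff, does not give when pressed. Fingertips grip it with friction of roughly 0.5 to 0.7. Any spot on it may be pressed.
- bay (a point): Point at the centre of the bay's floor, 5 mm above the bench, fixed to the case 30 mm from its middle towards +x. The bay is empty, 78 (x) x 100 (y) mm inside, its floor 41 mm below the rim; under the shut lid, wholly uncovered when the lid is fully open. Same axes as the case.
- cup_mid (a point): Centre, half-way up, of the bearing cup, a loose metal part standing flange down, z up: notched flange 44 mm across, 11 mm high; above it a threaded barrel 35 mm across, 12 mm high; total 23 mm; about 90 g. The same from every side.
- grease: Bystander: white jar with black cap, 58 mm across, 58 mm high. Origin: centre of its underside.
- socket: Bystander: stepped steel tool socket, 33 mm across below, 22 mm above, 42 mm high. Origin: centre of its underside.
- wrench: Bystander: steel spanner lying flat, 170 mm long. Origin: its middle, on the bench.
- dish: Bystander: shallow steel dish, 110 mm across, 22 mm high. Origin: centre of its underside.
Mind the look-alikes: they are no part of the job. There is more than one size of the case; the job needs the largest.

How it is judged:
By the outcome, as a careful person would: the job done as asked, in the order asked, and still so for the second after the job is handed in, with the robot touching nothing.
It also fails if it takes over 72 s, if anything falls off the work surface, if the arm or the gripper's body presses on something with over 40 N, if the wrist force passes 120 N, or if a joint passes its speed limit or range.

## Working session

There is one attempt and no reset: what is moved stays moved. The work goes in short steps, Python scripts to look and compute and a tool call to move; the robot and the scene stay as the last step left them, time stands still between calls to the robot, and variables do not carry over. Pictures are saved under pics/ and viewed, at most 10 in all, crops included, and the job is handed in when it is done.

Besides the shell and the picture viewer there is one more tool, called after "Request:" by a JSON object that holds its "method" and its "body", one argument or row to a line. send_rows: Moves the arm, as the interface text tells. Its arguments: {"type":"object","properties":{"moves":{"type":"string"},"newtons":{"type":"number"}},"required":["moves"]}

```bash
mkdir -p pics; cat > h.py <<'E'
import numpy as np, cv2
from plant import ctrl
def snap(n,f):
    c=ctrl.read_camera(n); cv2.imwrite(f'pics/{f}.png',c['image'][:,:,::-1]); 
    np.savez(f'pics/{f}.npz',**{k:np.array(v) for k,v in c.items()}); return c
def load(f): return dict(np.load(f'pics/{f}.npz'))
def ray(c,u,v,fish=False):
    f=200/np.tan(np.radians(float(c['fovy']))/2)
    x=(u-c['cx'])/f; y=(v-c['cy'])/f
    if fish:
        r=np.hypot(x,y); s=np.sin(r)/r if r>1e-9 else 1; d=np.array([x*s,-y*s,-np.cos(r)])
    else: d=np.array([x,-y,-1.])
    E=c['extrinsics']; return E[:3,3],E[:3,:3]@d
def onz(c,u,v,z,fish=False):
    o,d=ray(c,u,v,fish); return o+d*(z-o[2])/d[2]
def tri(rs):
    A=0;b=0
    for o,d in rs:
        d=d/np.linalg.norm(d); P=np.eye(3)-np.outer(d,d); A=A+P; b=b+P@o
    p=np.linalg.solve(A,b); return p,[np.linalg.norm(np.cross(p-o,d/np.linalg.norm(d))) for o,d in rs]
E
python3 - <<'E'
from h import *
for n in ['scene','side','wrist']:
    c=snap(n,n+'0'); print(n,c['fovy'],c['cx'],c['cy'],np.round(c['extrinsics'],3).tolist(), [k for k in c])
a=[cv2.imread(f'pics/{n}0.png') for n in ['scene','side']]
s=ctrl.get_state();print(s['eef_pos'],s['tcp_rot'],s['opening'],s['time'],ctrl.finger_overhang)
E
```

```text
scene 45.482014446330126 316.6583662811283 193.52776632460143 [[-0.518, -0.553, 0.652, 1.346], [0.855, -0.325, 0.404, 0.421], [-0.012, 0.767, 0.642, 0.782], [0.0, 0.0, 0.0, 1.0]] ['image', 'fovy', 'cx', 'cy', 'extrinsics']
side 44.76652832459748 312.0579044850718 199.7559955877484 [[-0.972, 0.153, -0.177, 0.377], [-0.234, -0.629, 0.741, 0.812], [0.002, 0.762, 0.648, 0.798], [0.0, 0.0, 0.0, 1.0]] ['image', 'fovy', 'cx', 'cy', 'extrinsics']
wrist 65.70646984690485 318.6870142235741 204.1436851878954 [[0.343, -0.895, -0.284, 0.159], [0.939, 0.327, 0.106, 0.661], [-0.002, -0.303, 0.953, 0.372], [0.0, 0.0, 0.0, 1.0]] ['image', 'fovy', 'cx', 'cy', 'extrinsics']
[0.231674   0.63347849 0.24422193] [ 1.74495440e-01  9.84657527e-01 -8.92488885e-04 -3.13952360e-04] 1.0004170489386255 0.15 0.014
```

View pics/scene0.png

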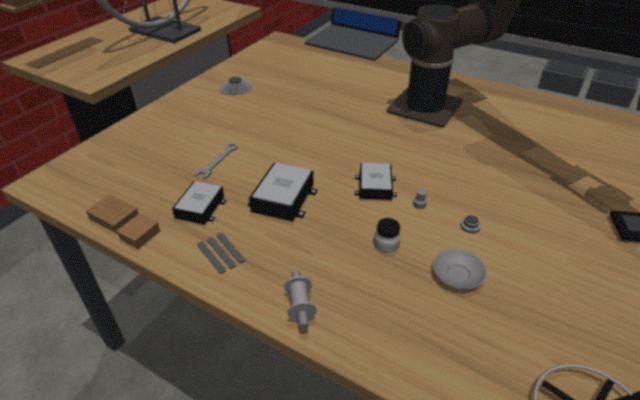

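View pics/side0.png

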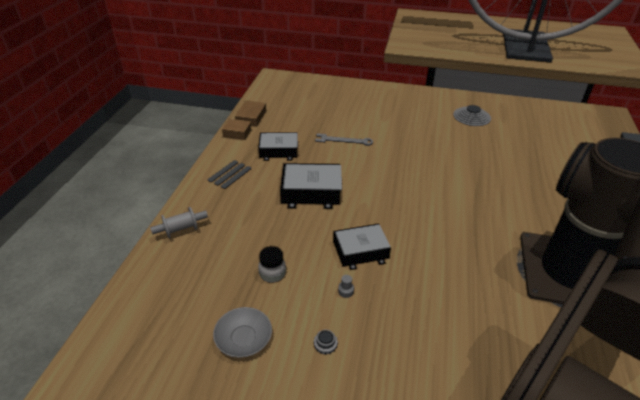

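View pics/wrist0.png

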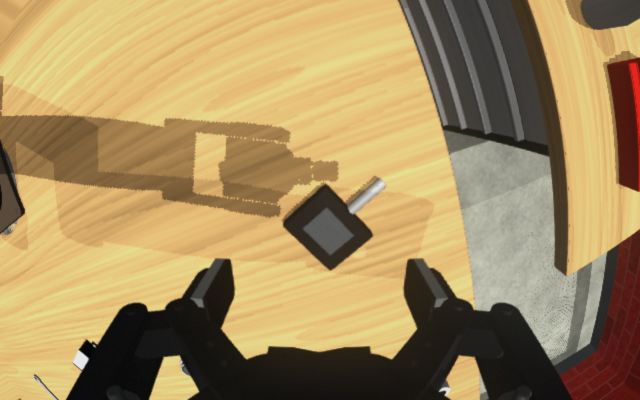

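The scene image shows three white-lidded cases: (199,201), (284,190) and (376,180). The middle one looks largest; in the side image it is at (312,183). Candidates for the cup are (471,223), flanged and low (side 326,341), the taller stepped socket at (420,198) (side 346,286), and a distant cone at (235,85). I choose (471,223). The wrist image shows only an unrelated dark block.

```bash
python3 - <<'E'
from h import *
S=load('scene0');D=load('side0')
def corners(c,u,v):
    g=cv2.cvtColor(c['image'],cv2.COLOR_RGB2HSV)
    m=((g[:,:,1]<60)&(g[:,:,2]>110)).astype(np.uint8)
    m=cv2.morphologyEx(m,cv2.MORPH_CLOSE,np.ones((5,5)))
    n,l,st,_=cv2.connectedComponentsWithStats(m)
    mm=(l==l[v,u]).astype(np.uint8) if l[v,u] else None
    k=cv2.findContours(mm,0,2)[0]; k=max(k,key=cv2.contourArea)
    h=cv2.convexHull(k)
    q=cv2.approxPolyN(k,4)[0] if hasattr(cv2,'approxPolyN') else cv2.boxPoints(cv2.minAreaRect(k))
    return np.array(q,float).reshape(-1,2),st[l[v,u]][4]
for nm,ps in {'big':((284,180),(312,178)),'A':((199,196),(279,140)),'B':((376,176),(362,242))}.items():
  for c,p in zip((S,D),ps):
    q,a=corners(c,*p); w=np.array([onz(c,*x,.046) for x in q])
    print(nm,a,q.round(0).tolist(),w[:,:2].round(3).tolist(),'sides',np.linalg.norm(w-np.roll(w,-1,0),axis=1).round(3),'mean',w.mean(0).round(3))
for n,a,b in [('cup',(471,219),(326,336)),('socket',(420,191),(346,279))]:
  print(n,tri([ray(S,*a),ray(D,*b)]))
a=S['image'][140:300,230:530];b=D['image'][150:370,200:410]
o=np.zeros((600,800,3),np.uint8)
a=cv2.resize(a,None,fx=2.0,fy=2.0,interpolation=2); b=cv2.resize(S['image'][195:245,440:500],None,fx=5,fy=5);e=cv2.resize(D['image'][150:215,270:360],None,fx=4,fy=4)
o[:320,:600]=a;o[330:580,:300]=b;o[330:590,310:670]=e
cv2.imwrite('pics/crop1.png',o[:,:,::-1])
E
```

```text
big 1464 [[312.0, 169.0], [290.0, 204.0], [252.0, 196.0], [276.0, 162.0]] [[0.521, -0.104], [0.663, -0.077], [0.685, -0.171], [0.542, -0.201]] sides [0.145 0.097 0.145 0.1  ] mean [ 0.603 -0.138  0.046]
big 1275 [[341.0, 165.0], [341.0, 188.0], [284.0, 187.0], [287.0, 165.0]] [[0.542, -0.202], [0.524, -0.108], [0.661, -0.079], [0.679, -0.169]] sides [0.095 0.14  0.092 0.141] mean [ 0.601 -0.139  0.046]
A 826 [[221.0, 185.0], [202.0, 213.0], [174.0, 207.0], [194.0, 181.0]] [[0.69, -0.263], [0.792, -0.234], [0.809, -0.305], [0.712, -0.332]] sides [0.106 0.073 0.101 0.072] mean [ 0.751 -0.283  0.046]
A 481 [[297.0, 133.0], [297.0, 146.0], [261.0, 146.0], [261.0, 133.0]] [[0.693, -0.323], [0.676, -0.26], [0.772, -0.237], [0.793, -0.299]] sides [0.066 0.099 0.066 0.103] mean [ 0.734 -0.28   0.046]
B 723 [[389.0, 163.0], [391.0, 188.0], [362.0, 188.0], [361.0, 163.0]] [[0.397, 0.055], [0.489, 0.102], [0.524, 0.042], [0.434, -0.007]] sides [0.103 0.07  0.103 0.073] mean [0.461 0.048 0.046]
B 1032 [[390.0, 246.0], [345.0, 254.0], [336.0, 232.0], [379.0, 225.0]] [[0.384, 0.062], [0.474, 0.108], [0.505, 0.047], [0.415, 0.002]] sides [0.101 0.069 0.1   0.068] mean [0.445 0.054 0.046]
cup (array([0.47262072, 0.29890987, 0.02348818]), [np.float64(0.0002845667086803276), np.float64(0.00028456670868021015)])
socket (array([0.45919412, 0.16716308, 0.04037442]), [np.float64(0.0019807657455508114), np.float64(0.0019807657455509103)])
```

View pics/crop1.png

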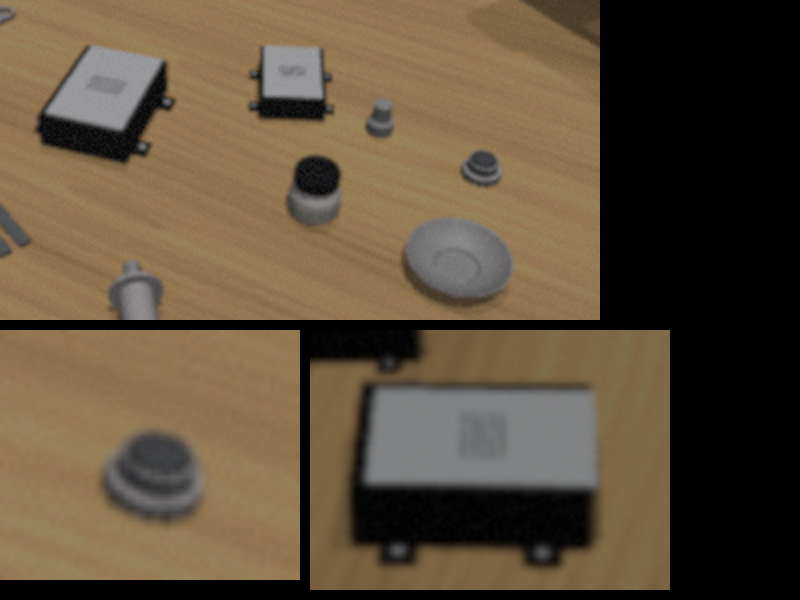

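The crop confirms the largest lid measures about 143 x 97 mm at (0.602,-0.138). Its dark +x rim is at the far end from the robot (left edge of the side crop), so the lid opens towards the robot, with case yaw about 11.5°. The cup is the flanged dark-topped part at scene (471,223), with its top at z ≈ 0.023. I'm moving over the case.

Request:
{"method": "send_rows", "body": {
  "moves": "-0 0 0 -0.22 -0.22 0 -1; 0 0 0 -0.44 -0.44 0 -1; 0 0 0 -0.66 -0.66 0 -1; 0 0 0 -0.88 -0.88 0 -1; 0 0 0 -1 -1 0 -1; 0 0 0 -1 -1 0 -1",
  "newtons": 30
}}

```text
time: 0.9
eef_pos: [0.3517, 0.3756, 0.2451]
tcp_rot: [0.176, 0.984, -0.0, -0.0]
contact_force: [0.1, 0.4, 0.5]
opening: -0.001
finger_force: 0.0
```

Request:
{"method": "send_rows", "body": {
  "moves": "0 0 0 -0.22 -0.22 0 -1; 0 0 0 -0.44 -0.44 0 -1; 0 0 0 -0.66 -0.66 0 -1; 0 0 0 -0.88 -0.88 0 -1; 0 0 0 -1 -1 0 -1; 0 0 0 -1 -1 0 -1"
}}

```text
time: 1.65
eef_pos: [0.4709, 0.1199, 0.2452]
tcp_rot: [0.176, 0.984, 0.0, -0.0]
contact_force: [0.7, 0.2, 0.5]
opening: 0.004
finger_force: 0.0
```

Request:
{"method": "send_rows", "body": {
  "moves": "0 0 -0.025 -0.2 -0.18 0 -1; 0 0 -0.05 -0.4 -0.36 0 -1; 0 0 -0.075 -0.6 -0.54 0 -1; 0 0 -0.0875 -0.8 -0.72 0 -1; 0 0 -0.0875 -0.9 -0.9 0 -1; 0 0 -0.0875 -0.9 -0.9 0 -1; 0 0 -0.0875 -0.9 -0.9 0 -1"
}}

```text
time: 2.52
eef_pos: [0.5773, -0.1082, 0.2449]
tcp_rot: [-0.1, 0.995, 0.001, -0.0]
contact_force: [0.2, -0.1, -1.0]
opening: -0.0
finger_force: 0.0
```

```bash
cat >> h.py <<'E'
from scipy.spatial.transform import Rotation as R
def go(p,yaw=None):
    "shift/turn in row units to bring TCP to world p, tool down with closing axis at yaw deg"
    s=ctrl.get_state(); r=R.from_quat(s['tcp_rot']); d=r.inv().apply(np.array(p)-s['eef_pos'])/.2
    t=0
    if yaw is not None:
        y=np.degrees(np.arctan2(*r.as_matrix()[[1,0],1])); t=-((yaw-y+90)%180-90)
        T=R.from_euler('z',yaw,degrees=True)*R.from_quat([1,0,0,0]) # x at yaw
        T=T*R.from_euler('z',90,degrees=True)
        yv=R.from_matrix(T.as_matrix()); best=min([yv,yv*R.from_euler('z',180,degrees=True)],key=lambda q:(r.inv()*q).magnitude())
        t=(r.inv()*best).as_rotvec()/(2*np.pi)
    print('turn',np.round(t,4),'shift',np.round(d,3)); return d
def st():
    s=ctrl.get_state(); print('t',round(s['time'],2),'pos',np.round(s['eef_pos'],4),'R',np.round(R.from_quat(s['tcp_rot']).as_matrix(),3).tolist(),'F',np.round(s['contact_force'],2),'op',round(s['opening'],3),'q',np.round(s['qpos'],2)); return s
E
python3 - <<'E'
from h import *
st(); snap('wrist','w1')
E
```

```text
t 2.52 pos [ 0.5773 -0.1082  0.2449] R [[-0.98, -0.199, -0.001], [-0.199, 0.98, 0.001], [0.001, 0.001, -1.0]] F [ 0.24 -0.06 -0.97] op -0.0 q [-0.36  0.1   1.8   0.    1.25 -2.13]
```

View pics/w1.png

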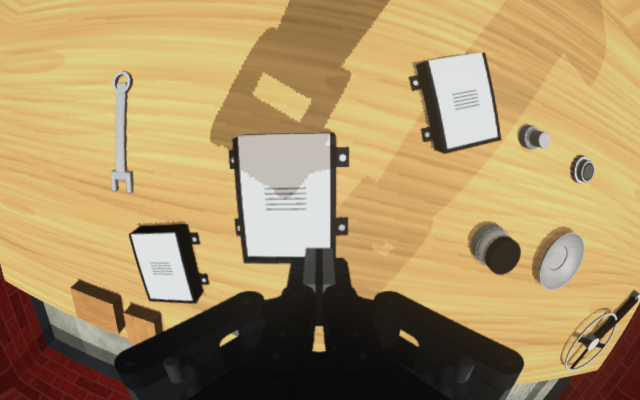

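The wrist view shows the big lid right below, corners at about (235,135), (331,132) and (244,257). Its lines are at (286,199) and its dark +x rim at the bottom. The cup is at (582,170).

```bash
python3 - <<'E'
from h import *
S=load('scene0');D=load('side0');W=load('w1')
print('lines',tri([ray(S,283.5,182.5),ray(D,313,176),ray(W,286,199,True)]), onz(W,286,199,.046,True))
for p in [(235,135),(331,132),(331,248),(244,257)]: print(p,onz(W,*p,.046,True).round(4))
print('cup',tri([ray(S,472,219),ray(D,326,336),ray(W,582,170,True)]),onz(W,582,170,.023,True))
c=onz(W,286,199,.046,True); go([c[0],c[1],.075],101.5)
E
```

```text
lines (array([ 0.60297375, -0.13762928,  0.04617132]), [np.float64(0.0018481858039651967), np.float64(0.0013571378244566865), np.float64(0.0017940883846224087)]) [ 0.60460374 -0.1386395   0.046     ]
(235, 135) [ 0.5447 -0.2057  0.046 ]
(331, 132) [ 0.5229 -0.1052  0.046 ]
(331, 248) [ 0.6531 -0.0772  0.046 ]
(244, 257) [ 0.6868 -0.1771  0.046 ]
cup (array([0.47288865, 0.29651213, 0.01811948]), [np.float64(0.006495234575330711), np.float64(0.001260287854681758), np.float64(0.006169370932032657)]) [0.47678638 0.28282677 0.023     ]
turn [ 0.0002 -0.0001  0.0001] shift [-0.104 -0.178  0.85 ]
```

Request:
{"method": "send_rows", "body": {
  "moves": "0 0 0 -0.05 -0.09 0.25 -1; 0 0 0 -0.1 -0.178 0.5 -1; 0 0 0 -0.1 -0.178 0.72 -1; 0 0 0 -0.1 -0.178 0.83 -1; 0 0 0 -0.1 -0.178 0.86 -1; 0 0 0 -0.1 -0.178 0.87 -1; 0 0 0 -0.1 -0.178 0.88 -1; 0 0 0 -0.1 -0.178 0.89 -1;0 0 0 -0.1 -0.178 0.89 -1"
}}

```text
time: 3.7
eef_pos: [0.6041, -0.1412, 0.0678]
tcp_rot: [-0.099, 0.995, -0.0, 0.0]
contact_force: [0.3, 0.5, 0.5]
opening: -0.001
finger_force: 0.0
```

Request:
{"method": "send_rows", "body": {
  "moves": "0 0 0 0 0 0.005 -1; 0 0 0 0 0 0.01 -1; 0 0 0 0 0 0.015 -1; 0 0 0 0 0 0.02 -1; 0 0 0 0 0 0.02 -1"
}}

```text
time: 4.32
eef_pos: [0.6038, -0.141, 0.0631]
tcp_rot: [-0.099, 0.995, 0.0, -0.0]
contact_force: [-0.1, -0.1, 0.4]
opening: -0.003
finger_force: 0.0
```

Request:
{"method": "send_rows", "body": {
  "moves": "0 0 0 0 0 0.005 -1; 0 0 0 0 0 0.01 -1; 0 0 0 0 0 0.01 -1"
}}

```text
time: 4.7
eef_pos: [0.6038, -0.141, 0.0612]
tcp_rot: [-0.099, 0.995, 0.0, -0.0]
contact_force: [1.2, 0.1, -0.4]
opening: 0.001
finger_force: 0.0
```

Request:
{"method": "send_rows", "body": {
  "moves": "0 0 0 0 0 0.004 -1; 0 0 0 0 0 0.004 -1"
}}

```text
time: 4.95
eef_pos: [0.6039, -0.141, 0.0605]
tcp_rot: [-0.099, 0.995, 0.0, -0.0]
contact_force: [0.5, 0.6, -0.0]
opening: 0.001
finger_force: 0.0
```

Request:
{"method": "send_rows", "body": {
  "moves": "0 0 0 0 0 0.003 -1; 0 0 0 0 0 0.003 -1"
}}

```text
time: 5.2
eef_pos: [0.604, -0.1411, 0.0601]
tcp_rot: [-0.099, 0.995, -0.0, 0.0]
contact_force: [-0.2, 0.3, 1.2]
opening: -0.001
finger_force: 0.5
```

Request:
{"method": "send_rows", "body": {
  "moves": "0 0 0 0 0 0.003 -1; 0 0 0 0 0 0.003 -1"
}}

```text
time: 5.45
eef_pos: [0.604, -0.1411, 0.0601]
tcp_rot: [-0.099, 0.995, -0.0, -0.0]
contact_force: [-2.7, 1.1, 5.5]
opening: 0.001
finger_force: 2.7
```

Request:
{"method": "send_rows", "body": {
  "moves": "0 0 0 0 0 0.003 -1; 0 0 0 0 0 0.003 -1"
}}

```text
time: 5.7
eef_pos: [0.6041, -0.1411, 0.06]
tcp_rot: [-0.099, 0.995, 0.0, -0.0]
contact_force: [-2.7, 0.5, 8.8]
opening: 0.0
finger_force: 3.9
```

Request:
{"method": "send_rows", "body": {
  "moves": "0 0 0 0 0 0.004 -1; 0 0 0 0 0 0.004 -1"
}}

```text
time: 5.95
eef_pos: [0.6042, -0.1411, 0.06]
tcp_rot: [-0.099, 0.995, 0.0, -0.0]
contact_force: [-5.3, 2.1, 10.9]
opening: 0.001
finger_force: 5.6
```

Request:
{"method": "send_rows", "body": {
  "moves": "0 0 0 0.01 0 0 -1; 0 0 0 0.02 0 0 -1; 0 0 0 0.03 0 0 -1; 0 0 0 0.04 0 0 -1; 0 0 0 0.05 0 0 -1"
}}

```text
time: 6.58
eef_pos: [0.597, -0.1437, 0.0601]
tcp_rot: [-0.099, 0.995, -0.001, 0.004]
contact_force: [4.3, 1.5, 5.6]
opening: -0.003
finger_force: 2.6
```

Request:
{"method": "send_rows", "body": {
  "moves": "0 0 0 0 0 0.005 -1; 0 0 0 0 0 0.005 -1"
}}

```text
time: 6.82
eef_pos: [0.5969, -0.1437, 0.06]
tcp_rot: [-0.099, 0.995, -0.001, 0.003]
contact_force: [1.8, 2.7, 10.3]
opening: 0.001
finger_force: 4.9
```

Request:
{"method": "send_rows", "body": {
  "moves": "0 0 0 0.01 0 0 -1; 0 0 0 0.02 0 0 -1; 0 0 0 0.03 0 0 -1; 0 0 0 0.04 0 0 -1"
}}

```text
time: 7.32
eef_pos: [0.5902, -0.1452, 0.06]
tcp_rot: [-0.099, 0.995, -0.002, 0.005]
contact_force: [4.6, 2.8, 7.0]
opening: -0.005
finger_force: 3.8
```

Request:
{"method": "send_rows", "body": {
  "moves": "0 0 0 0 0 0.005 -1; 0 0 0 0 0 0.008 -1; 0 0 0 0 0 0.008 -1"
}}

```text
time: 7.7
eef_pos: [0.5901, -0.1453, 0.0599]
tcp_rot: [-0.099, 0.995, -0.001, 0.004]
contact_force: [0.4, 2.9, 14.8]
opening: -0.001
finger_force: 7.5
```

Request:
{"method": "send_rows", "body": {
  "moves": "0 0 0 0.015 0 0 -1; 0 0 0 0.03 0 0 -1; 0 0 0 0.045 0 0 -1; 0 0 0 0.06 0 0 -1"
}}

```text
time: 8.2
eef_pos: [0.5794, -0.1476, 0.06]
tcp_rot: [-0.099, 0.995, -0.002, 0.006]
contact_force: [4.7, 4.8, 13.0]
opening: 0.003
finger_force: 6.3
```

```bash
python3 - <<'E'
from h import *
st()
S0=load('scene0')['image'];c=snap('scene','s2')
o=np.vstack([cv2.resize(x[140:230,230:350],None,fx=3.2,fy=3.2) for x in (S0,c['image'])])
cv2.imwrite('pics/crop2.png',o[:,:,::-1])
E
```

```text
t 8.2 pos [ 0.5794 -0.1476  0.06  ] R [[-0.98, -0.197, 0.012], [-0.197, 0.98, -0.002], [-0.012, -0.004, -1.0]] F [ 4.65  4.83 12.98] op 0.003 q [-0.42  0.33  1.89  0.    0.91 -2.19]
```

View pics/crop2.png

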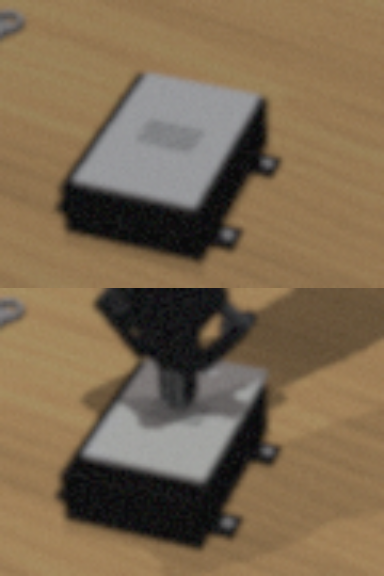

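The lid is following: the dark gap at the +x end has grown. I'm carrying on with about 13 N.

Request:
{"method": "send_rows", "body": {
  "moves": "0 0 0 0.015 0.002 0 -1; 0 0 0 0.03 0.004 0 -1; 0 0 0 0.045 0.006 0.001 -1; 0 0 0 0.06 0.008 0.002 -1; 0 0 0 0.075 0.009 0.003 -1; 0 0 0 0.09 0.01 0.003 -1"
}}

```text
time: 9.0
eef_pos: [0.5624, -0.151, 0.06]
tcp_rot: [-0.099, 0.995, -0.004, 0.007]
contact_force: [5.5, -0.9, 11.1]
opening: -0.0
finger_force: 6.1
```

Request:
{"method": "send_rows", "body": {
  "moves": "0 0 0 0.015 0.001 0 -1; 0 0 0 0.03 0.002 0 -1; 0 0 0 0.045 0.003 0.001 -1; 0 0 0 0.06 0.004 0.001 -1; 0 0 0 0.075 0.005 0.001 -1; 0 0 0 0.09 0.006 0.001 -1"
}}

```text
time: 9.75
eef_pos: [0.545, -0.1547, 0.06]
tcp_rot: [-0.099, 0.995, -0.005, 0.008]
contact_force: [6.3, -2.9, 11.7]
opening: -0.0
finger_force: 5.7
```

Request:
{"method": "send_rows", "body": {
  "moves": "0 0 0 0.015 -0.002 0.001 -1; 0 0 0 0.03 -0.003 0.002 -1; 0 0 0 0.045 -0.003 0.002 -1; 0 0 0 0.06 -0.003 0.003 -1; 0 0 0 0.075 -0.003 0.003 -1"
}}

```text
time: 10.38
eef_pos: [0.5307, -0.1578, 0.0599]
tcp_rot: [-0.099, 0.995, -0.005, 0.008]
contact_force: [5.0, -0.0, 14.4]
opening: 0.004
finger_force: 7.4
```

Request:
{"method": "send_rows", "body": {
  "moves": "0 0 0 0.015 0 0 -1; 0 0 0 0.03 0 0.001 -1; 0 0 0 0.045 0 0.001 -1; 0 0 0 0.06 0 0.002 -1"
}}

```text
time: 10.88
eef_pos: [0.5203, -0.1601, 0.06]
tcp_rot: [-0.098, 0.995, -0.005, 0.01]
contact_force: [12.4, 2.5, 13.8]
opening: -0.002
finger_force: 6.9
```

```bash
python3 - <<'E'
from h import *
st()
a=snap('wrist','w3')['image'];b=snap('side','d3')['image']
o=np.zeros((400,800,3),np.uint8);o[:,:500]=a[:,100:600];o[:320,500:]=cv2.resize(b[150:230,280:355],(300,320));cv2.imwrite('pics/crop3.png',o[:,:,::-1])
E
```

```text
t 10.88 pos [ 0.5203 -0.1601  0.06  ] R [[-0.98, -0.196, 0.021], [-0.196, 0.981, -0.008], [-0.019, -0.012, -1.0]] F [12.45  2.54 13.77] op -0.002 q [-0.49  0.22  2.03  0.    0.87 -2.26]
```

View pics/crop3.png

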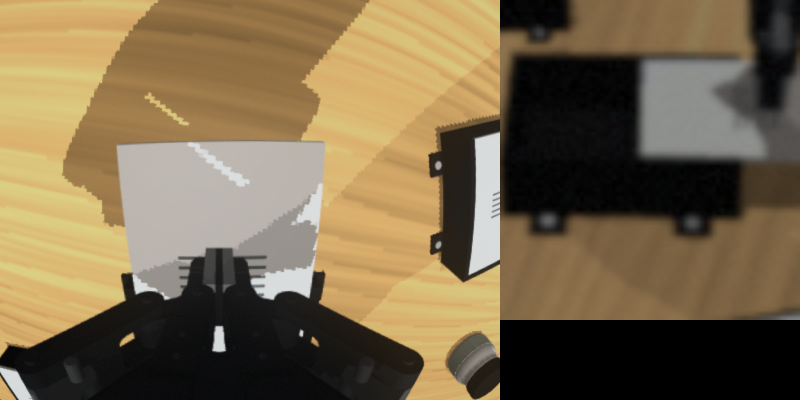

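The lid sits at its stop: horizontal force jumped to 12 N, the bay is uncovered in the side crop, and the tips are still on the lines. Next I lift and go to the cup.

Request:
{"method": "send_rows", "body": {
  "moves": "0 0 0 0 0 -0.03 -1; 0 0 0 0 0 -0.2 -1; 0 0 0 0 0 -0.45 -1; 0 0 0 0 0 -0.7 -1; 0 0 0 0 0 -0.9 -1; 0 0 0 0 0 -0.9 -1"
}}

```text
time: 11.72
eef_pos: [0.5133, -0.1577, 0.2367]
tcp_rot: [-0.099, 0.995, -0.002, 0.002]
contact_force: [0.5, 0.3, -0.2]
opening: -0.003
finger_force: 0.0
```

Request:
{"method": "send_rows", "body": {
  "moves": "0 0 0 -0.03 0.3 0 -1; 0 0 0 -0.06 0.6 0 -1; 0 0 0 -0.1 0.9 0 -1; 0 0 0 -0.1 1 0 -1; 0 0 0 -0.1 1 0 -1"
}}

```text
time: 12.35
eef_pos: [0.4907, 0.0443, 0.231]
tcp_rot: [-0.101, 0.995, 0.0, -0.002]
contact_force: [0.4, -0.1, -0.2]
opening: -0.0
finger_force: 0.0
```

Request:
{"method": "send_rows", "body": {
  "moves": "0 0 0 0 0.3 0 0.2; 0 0 0 0 0.6 0 0.2; 0 0 0 -0.0 0.75 0 0.2; 0 0 0 0 0.8 0 0.2;0 0 0 0 0.8 0 0.2"
}}

```text
time: 12.98
eef_pos: [0.4608, 0.1991, 0.2327]
tcp_rot: [-0.099, 0.995, -0.0, -0.001]
contact_force: [0.1, -0.6, -1.1]
opening: 0.6
finger_force: 0.0
```

```bash
python3 - <<'E'
from h import *
st()
a=snap('wrist','w4')['image'];b=snap('side','d4')['image']
o=np.zeros((560,800,3),np.uint8);o[:400,:640]=a;o[400:560,:225]=cv2.resize(b[150:230,280:392],(225,160));o[400:,300:620]=cv2.resize(b[300:380,270:430],(320,160));cv2.imwrite('pics/crop4.png',o[:,:,::-1])
E
```

```text
t 12.97 pos [0.4608 0.1991 0.2327] R [[-0.98, -0.197, -0.001], [-0.197, 0.98, -0.001], [0.002, -0.001, -1.0]] F [ 0.1  -0.58 -1.11] op 0.6 q [ 0.21 -0.09  2.01 -0.    1.23 -1.56]
```

View pics/crop4.png

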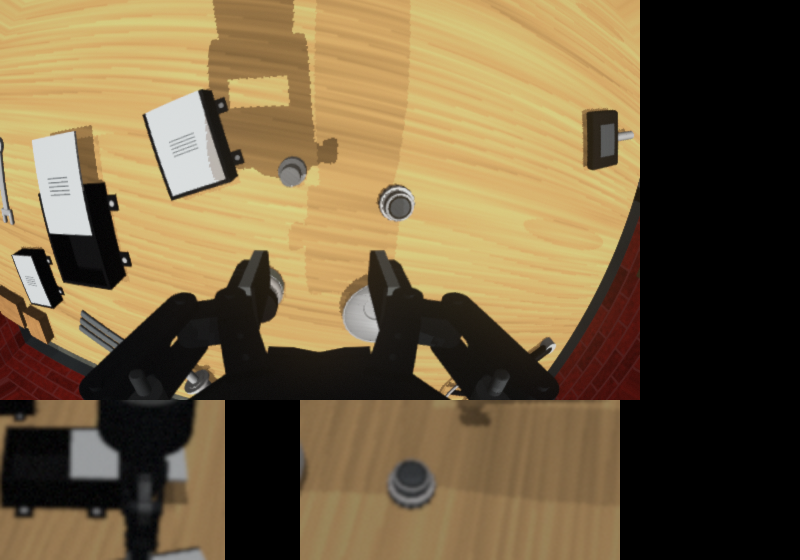

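The wrist view shows the big case with its lid open (dark bay at about (90,250)). The cup's barrel top is at (400,206), with the flange ring around (397,203).

```bash
python3 - <<'E'
from h import *
S=load('scene0');D=load('side0');W=load('w4')
p,e=tri([ray(S,471,218),ray(D,326,336.5),ray(W,400,206,True)]);print(p,e,onz(W,400,206,.023,True),onz(W,397,203,.011,True),tri([ray(D,326,336.5),ray(W,400,206,True)]))
q=onz(W,400,206,.023,True);go([q[0],q[1],.1])
# bay: +x inner end & uncovered region, from lid lines/edges
print('lid +x edge',[onz(W,*x,.046,True).round(4) for x in [(49,233),(91,236)]])
E
```

```text
[0.4723065  0.29908765 0.02483168] [np.float64(0.0010249485863169005), np.float64(0.0012000698626371575), np.float64(0.00064384516141161)] [0.47333082 0.29936756 0.023     ] [0.47354537 0.29867766 0.011     ] (array([0.47280854, 0.29932554, 0.02320782]), [np.float64(0.00045715994862790085), np.float64(0.0004571599486278472)])
turn 0 shift [-0.16   0.482  0.665]
lid +x edge [array([ 0.6091, -0.1891,  0.046 ]), array([ 0.5896, -0.0933,  0.046 ])]
```

Request:
{"method": "send_rows", "body": {
  "moves": "0 0 0 -0.08 0.24 0.1 0.5; 0 0 0 -0.15 0.48 0.3 0.5; 0 0 0 -0.158 0.482 0.55 0.5; 0 0 0 -0.158 0.482 0.8 0.5; 0 0 0 -0.158 0.482 0.9 0.5; 0 0 0 -0.158 0.482 0.98 0.5; 0 0 0 -0.158 0.482 0.98 0.5; 0 0 0 -0.158 0.482 0.98 0.5"
}}

```text
time: 14.08
eef_pos: [0.4741, 0.3011, 0.0394]
tcp_rot: [-0.099, 0.995, 0.0, 0.002]
contact_force: [-0.2, 0.1, 0.2]
opening: 0.752
finger_force: 0.0
```

```bash
python3 - <<'E'
from h import *
st(); go([.473,.2992,.023],101.5)
snap('wrist','w5')
E
```

```text
t 14.07 pos [0.4741 0.3011 0.0394] R [[-0.98, -0.197, 0.003], [-0.197, 0.98, 0.001], [-0.003, 0.001, -1.0]] F [-0.16  0.12  0.21] op 0.752 q [ 0.39  0.3   1.98 -0.    0.86 -1.38]
turn [ 0.0001  0.0006 -0.0003] shift [ 0.008 -0.008  0.082]
```

View pics/w5.png

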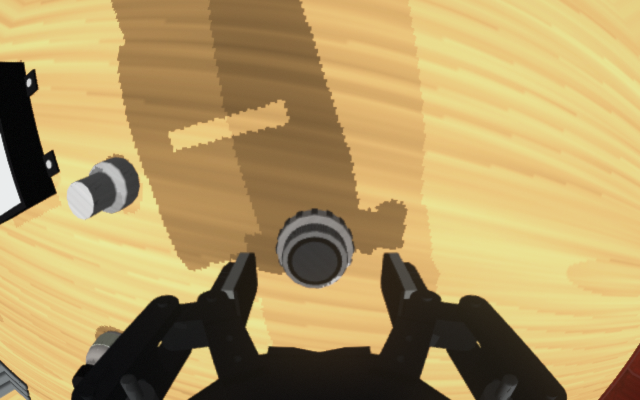

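The cup is centred between the fingers at (315,258), with both pads well clear of it. I'm lowering and closing.

Request:
{"method": "send_rows", "body": {
  "moves": "0 0 0 0.005 -0.008 0.04 0.5; 0 0 0 0.007 -0.008 0.07 0.5; 0 0 0 0.007 -0.008 0.082 0.5; 0 0 0 0.007 -0.008 0.082 0.5; 0 0 0 0.007 -0.008 0.082 -0.3; 0 0 0 0.007 -0.008 0.082 -0.4; 0 0 0 0.007 -0.008 0.082 -0.6; 0 0 0 0.007 -0.008 0.082 -0.6; 0 0 0 0.007 -0.008 0.082 -0.6; 0 0 0 0.007 -0.008 0.082 -0.6",
  "newtons": 35
}}

```text
time: 15.38
eef_pos: [0.4718, 0.299, 0.0217]
tcp_rot: [-0.099, 0.995, 0.0, 0.0]
contact_force: [-1.7, -1.0, 6.5]
opening: 0.475
finger_force: 35.3
```

```bash
python3 - <<'E'
from h import *
st(); W=load('w5'); print(onz(W,315,260,.023,True))
E
```

```text
t 15.38 pos [0.4718 0.299  0.0217] R [[-0.98, -0.198, 0.0], [-0.198, 0.98, 0.0], [-0.0, -0.0, -1.0]] F [-1.67 -1.01  6.53] op 0.475 q [ 0.38  0.33  1.99 -0.    0.83 -1.39]
[0.47375868 0.29958523 0.023     ]
```

The opening of 40 mm with a 6.5 N upward push suggests the tips are hung up on the flange edge. I'll reopen, rise 3 mm and grip the barrel.

Request:
{"method": "send_rows", "body": {
  "moves": "0 0 0 0 0 0 0.4; 0 0 0 0 0 0 0.4; 0 0 0 0.0 0 -0.017 0.3; 0 0 0 0 0 -0.017 -0.2; 0 0 0 0 0 -0.017 -0.4; 0 0 0 0 0 -0.017 -0.6; 0 0 0 0 0 -0.017 -0.6; 0 0 0 0 0 -0.017 -0.6; 0 0 0 0 0 -0.017 -0.6",
  "newtons": 35
}}

```text
time: 16.5
eef_pos: [0.4719, 0.299, 0.025]
tcp_rot: [-0.099, 0.995, 0.0, 0.0]
contact_force: [-0.5, -0.8, 4.6]
opening: 0.385
finger_force: 35.1
```

Request:
{"method": "send_rows", "body": {
  "moves": "0 0 0 0 0 -0.05 -0.6; 0 0 0 0 0 -0.15 -0.6; 0 0 0 0 0 -0.3 -0.6; 0 0 0 0 0 -0.5 -0.6; 0 0 0 0 0 -0.7 -0.6; 0 0 0 0 0 -0.7 -0.6; 0 0 0 0 0 -0.7 -0.6"
}}

```text
time: 17.38
eef_pos: [0.4709, 0.2986, 0.1641]
tcp_rot: [-0.099, 0.995, -0.0, -0.001]
contact_force: [-0.5, 0.0, -1.8]
opening: 0.39
finger_force: 34.9
```

```bash
python3 - <<'E'
from h import *
st(); snap('wrist','w6')
# bay centre from lines centre (lid shut centre -2.5mm in case x): case centre +2.5, bay +30
L=np.array([.6035,-.1380]);u=np.array([np.cos(np.radians(11.6)),np.sin(np.radians(11.6))])
b=L+.0325*u;print('bay',b);go([*b,.165])
E
```

```text
t 17.38 pos [0.4709 0.2986 0.1641] R [[-0.98, -0.198, -0.001], [-0.198, 0.98, -0.0], [0.001, -0.0, -1.0]] F [-0.49  0.   -1.84] op 0.39 q [ 0.38  0.11  1.94 -0.    1.09 -1.39]
bay [ 0.6353362  -0.13146497]
turn 0 shift [-0.383 -2.27  -0.009]
```

View pics/w6.png

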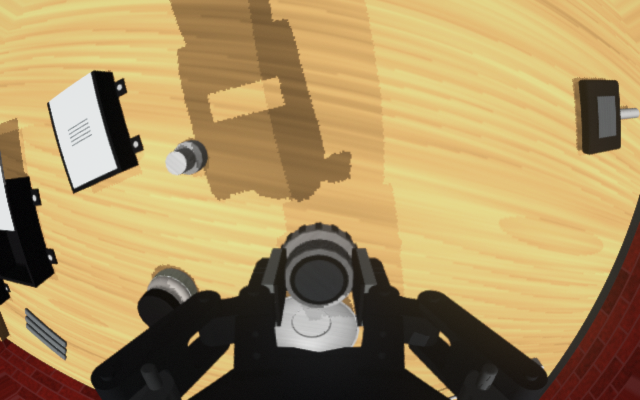

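The cup is held level between the pads (barrel top at (318,280)). I'm carrying it to the bay at (0.635,-0.131).

Request:
{"method": "send_rows", "body": {
  "moves": "0 0 0 -0.05 -0.25 0 -0.6; 0 0 0 -0.1 -0.5 0 -0.6; 0 0 0 -0.15 -0.75 0 -0.6; 0 0 0 -0.2 -1 0 -0.6"
}}

```text
time: 17.92
eef_pos: [0.5494, 0.1092, 0.1622]
tcp_rot: [-0.099, 0.995, 0.0, -0.002]
contact_force: [1.1, 0.6, -1.2]
opening: 0.388
finger_force: 35.0
```

Request:
{"method": "send_rows", "body": {
  "moves": "0 0 0 -0.05 -0.25 0 -0.6; 0 0 0 -0.1 -0.5 0 -0.6; 0 0 0 -0.15 -0.75 0 -0.6; 0 0 0 -0.18 -1 0 -0.6; 0 0 0 -0.18 -1.0 0 -0.6"
}}

```text
time: 18.55
eef_pos: [0.6248, -0.0814, 0.1622]
tcp_rot: [-0.097, 0.995, 0.0, -0.002]
contact_force: [-0.3, 0.7, -1.5]
opening: 0.388
finger_force: 35.1
```

Request:
{"method": "send_rows", "body": {
  "moves": "0 0 0 0 -0.2 0 -0.6; 0 0 0 0 -0.27 0 -0.6; 0 0 0 0 -0.27 0 -0.6; 0 0 0 0 -0.27 0 -0.6"
}}

```text
time: 19.05
eef_pos: [0.6353, -0.1297, 0.1639]
tcp_rot: [-0.1, 0.995, 0.001, -0.001]
contact_force: [-0.2, -0.2, -2.1]
opening: 0.392
finger_force: 35.2
```

```bash
python3 - <<'E'
from h import *
st(); c=snap('wrist','w7'); go([.6353,-.1315,.034],101.5)
# lid edge along the picture: white->dark transitions
g=cv2.cvtColor(c['image'],cv2.COLOR_RGB2HSV);m=((g[:,:,1]<60)&(g[:,:,2]>110)).astype(np.uint8)
n,l,s,ce=cv2.connectedComponentsWithStats(m)
for i in np.argsort(-s[:,4])[1:6]:
    k=max(cv2.findContours((l==i).astype(np.uint8),0,2)[0],key=cv2.contourArea); b=cv2.boxPoints(cv2.minAreaRect(k))
    print(s[i],[onz(c,*x,.046,True)[:2].round(3).tolist() for x in b])
E
```

```text
t 19.05 pos [ 0.6353 -0.1297  0.1639] R [[-0.98, -0.199, -0.001], [-0.199, 0.98, 0.001], [0.001, 0.001, -1.0]] F [-0.17 -0.15 -2.14] op 0.392 q [-0.36  0.3   1.71  0.    1.13 -2.13]
turn [ 0.0002 -0.0001 -0.0001] shift [ 0.002 -0.009  0.651]
[  249     0   127   160 19907] [[0.479, -0.217], [0.46, -0.119], [0.589, -0.092], [0.609, -0.192]]
[ 487    1   76  108 5625] [[0.426, -0.022], [0.381, 0.037], [0.48, 0.089], [0.516, 0.024]]
[ 108  216   77   90 4722] [[0.694, -0.335], [0.666, -0.271], [0.769, -0.244], [0.813, -0.314]]
[  86   16   29  151 1875] [[0.642, -0.364], [0.494, -0.382], [0.496, -0.348], [0.638, -0.33]]
[ 593  218   42   67 1792] [[0.663, 0.225], [0.573, 0.24], [0.576, 0.339], [0.681, 0.323]]
```

Request:
{"method": "send_rows", "body": {
  "moves": "0 0 0 -0.005 -0.008 0.2 -0.6; 0 0 0 -0.005 -0.008 0.4 -0.6; 0 0 0 -0.005 -0.008 0.55 -0.6; 0 0 0 -0.005 -0.008 0.62 -0.6; 0 0 0 -0.005 -0.008 0.65 -0.6; 0 0 0 -0.005 -0.008 0.65 -0.6"
}}

```text
time: 19.85
eef_pos: [0.6377, -0.1324, 0.0354]
tcp_rot: [-0.1, 0.995, -0.0, 0.001]
contact_force: [0.3, 0.0, -0.8]
opening: 0.388
finger_force: 35.2
```

Request:
{"method": "send_rows", "body": {
  "moves": "0 0 0 0 0 0.005 -0.6; 0 0 0 0 0 0.01 -0.6; 0 0 0 0 0 0.015 -0.6; 0 0 0 0 0 0.015 -0.6"
}}

```text
time: 20.35
eef_pos: [0.637, -0.1326, 0.0316]
tcp_rot: [-0.099, 0.995, 0.0, -0.0]
contact_force: [0.2, 0.2, -1.7]
opening: 0.388
finger_force: 35.2
```

Request:
{"method": "send_rows", "body": {
  "moves": "0 0 0 0 0 0.005 -0.6; 0 0 0 0 0 0.008 -0.6; 0 0 0 0 0 0.008 -0.6"
}}

```text
time: 20.72
eef_pos: [0.6371, -0.1325, 0.0301]
tcp_rot: [-0.099, 0.995, 0.0, -0.0]
contact_force: [-0.5, -0.7, 0.3]
opening: 0.39
finger_force: 35.4
```

Request:
{"method": "send_rows", "body": {
  "moves": "0 0 0 0 0 0.004 -0.6; 0 0 0 0 0 0.004 -0.6"
}}

```text
time: 20.98
eef_pos: [0.6371, -0.1326, 0.03]
tcp_rot: [-0.099, 0.995, 0.0, -0.0]
contact_force: [-4.2, 0.9, 5.2]
opening: 0.392
finger_force: 35.8
```

Contact comes at TCP z = 0.030, as expected. I'm releasing and lifting.

Request:
{"method": "send_rows", "body": {
  "moves": "0 0 0 0 0 0 0; 0 0 0 0 0 -0.002 0.1; 0 0 0 0 0 -0.002 0.1; 0 0 0 0 0 -0.02 0.1; 0 0 0 0 0 -0.1 0.1; 0 0 0 0 0 -0.3 0.1; 0 0 0 0 0 -0.55 0; 0 0 0 0 0 -0.75 -1; 0 0 0 0 0 -0.75 -1; 0 0 0 0 0 -0.75 -1; 0 0 0 0 0 -0.75 -1"
}}

```text
time: 22.35
eef_pos: [0.636, -0.1321, 0.177]
tcp_rot: [-0.099, 0.995, 0.001, -0.002]
contact_force: [0.2, 0.4, 0.5]
opening: 0.0
finger_force: 0.0
```

```bash
python3 - <<'E'
from h import *
st(); c=snap('wrist','w8')
g=cv2.cvtColor(c['image'],cv2.COLOR_RGB2HSV)
# project bay floor region; find metal blob brighter than black within bay
f=200/np.tan(np.radians(float(c['fovy']))/2)
def proj(p):
    E=c['extrinsics'];q=E[:3,:3].T@(np.array(p)-E[:3,3]);q=q*[1,-1,-1];t=np.arctan2(np.hypot(q[0],q[1]),q[2]);a=np.arctan2(q[1],q[0]);return np.array([c['cx']+f*t*np.cos(a),c['cy']+f*t*np.sin(a)])
C=np.array([.6385,-.133]);a=np.radians(11.6);u=np.array([np.cos(a),np.sin(a)]);v=np.array([-u[1],u[0]])
pts=np.array([proj([*(C+i*.035*u+j*.046*v),.02]) for i,j in [(-1,-1),(-1,1),(1,1),(1,-1)]]);print('bay px',pts.round(0).tolist(),'cup px',proj([.637,-.1325,.028]).round(0))
m=np.zeros((400,640),np.uint8);cv2.fillConvexPoly(m,pts.astype(np.int32),1)
V=g[:,:,2];mm=((V>60)&(m>0)).astype(np.uint8);n,l,s,ce=cv2.connectedComponentsWithStats(cv2.morphologyEx(mm,cv2.MORPH_CLOSE,np.ones((7,7))))
for i in range(1,n):
    if s[i,4]>40: print(s[i],ce[i],onz(c,*ce[i],.022,True).round(4))
x0,y0=pts.min(0).astype(int);x1,y1=pts.max(0).astype(int)
print(cv2.resize(V[y0:y1,x0:x1],(26,18),interpolation=cv2.INTER_AREA))
E
```

```text
t 22.35 pos [ 0.636  -0.1321  0.177 ] R [[-0.98, -0.198, -0.003], [-0.198, 0.98, 0.001], [0.003, 0.002, -1.0]] F [0.17 0.42 0.47] op 0.0 q [-0.36  0.29  1.7  -0.    1.15 -2.13]
bay px [[267.0, 158.0], [365.0, 157.0], [363.0, 227.0], [271.0, 228.0]] cup px [317. 194.]
[340 157  25  15 159] [354.13207547 161.65408805] [ 0.6008 -0.1048  0.022 ]
[ 295  171   47   46 1674] [317.86738351 193.64157706] [ 0.6378 -0.1317  0.022 ]
[[ 56  53  49  49  49  48  48  47  46  46  46  47  47  46  46  46  46  47
   48  50  52  60  61  60  62  55]
 [ 41  42  42  42  42  42  43  43  43  43  43  44  44  44  44  44  44  45
   45  45  51  60  60  60  60  51]
 [ 40  42  42  42  42  43  42  42  43  43  43  43  43  43  43  44  44  44
   45  45  49  59  60  60  61  52]
 [ 39  41  42  41  41  41  41  41  41  42  42  45  58  55  58  47  43  43
   43  44  48  58  59  60  59  49]
 [ 39  41  41  41  41  41  40  41  41  44  77 131 162 170 165 134  83  47
   43  43  50  57  58  58  57  47]
 [ 38  40  40  41  40  40  40  39  42 106 177 148 114 105 114 148 172 118
   54  49  54  56  57  57  57  47]
 [ 37  40  39  39  39
[... 587 characters left out ...]
22 106 147
  221  90  49  48  48  48  47  40]
 [ 39  47  46  40  37  36  37  46 116 153  86 114 120 119 120 118  93 207
  152  52  47  46  47  47  46  39]
 [ 38  46  48  46  43  42  45  45  53 157 189 105  96 106  99  98 179 168
   63  46  45  45  46  47  47  38]
 [ 37  47  48  47  46  46  46  46  45  50  97 170 164 160 168 174 106  51
   45  44  44  45  46  47  46  38]
 [ 38  46  48  47  47  46  45  45  45  44  45  49  66  82  71  50  45  44
   43  43  44  45  45  46  42  37]
 [ 37  45  47  47  46  46  45  45  44  44  44  43  44  43  43  42  41  41
   41  42  42  42  43  45  43  37]
 [ 35  40  40  39  39  39  36  37  35  35  35  33  34  32  32  30  31  32
   31  33  32  33  34  35  36  37]]
```

The cup stands upright in the bay, its ring centred at (317,194), which is (0.638,-0.132). To shut the lid I'll press about 25 mm on its +x side from the centre.

```bash
python3 - <<'E'
from h import *
go([.549,-.1495,.066],101.5)
E
```

```text
turn [ 0.0003 -0.0005 -0.0003] shift [ 0.442 -0.     0.556]
```

Request:
{"method": "send_rows", "body": {
  "moves": "0 0 0 0.2 0 0 -1; 0 0 0 0.4 0 0.05 -1; 0 0 0 0.442 0 0.25 -1; 0 0 0 0.442 0 0.45 -1; 0 0 0 0.442 0 0.53 -1; 0 0 0 0.442 0 0.55 -1; 0 0 0 0.442 0 0.56 -1; 0 0 0 0.442 0 0.57 -1; 0 0 0 0.442 0 0.575 -1; 0 0 0 0.442 0 0.575 -1"
}}

```text
time: 23.65
eef_pos: [0.5507, -0.1501, 0.0646]
tcp_rot: [-0.099, 0.995, -0.0, 0.0]
contact_force: [0.5, 0.0, 0.3]
opening: 0.0
finger_force: 0.0
```

Request:
{"method": "send_rows", "body": {
  "moves": "0 0 0 0 0 0.003 -1; 0 0 0 0 0 0.006 -1; 0 0 0 0 0 0.009 -1; 0 0 0 0 0 0.009 -1"
}}

```text
time: 24.15
eef_pos: [0.5504, -0.15, 0.0622]
tcp_rot: [-0.099, 0.995, 0.0, -0.0]
contact_force: [-0.7, 0.0, 0.1]
opening: 0.001
finger_force: 0.0
```

Request:
{"method": "send_rows", "body": {
  "moves": "0 0 0 0 0 0.004 -1; 0 0 0 0 0 0.008 -1; 0 0 0 0 0 0.011 -1; 0 0 0 0 0 0.014 -1; 0 0 0 0 0 0.014 -1"
}}

```text
time: 24.78
eef_pos: [0.5505, -0.15, 0.0601]
tcp_rot: [-0.099, 0.995, 0.0, -0.0]
contact_force: [-1.7, 0.4, 5.2]
opening: -0.001
finger_force: 2.4
```

Request:
{"method": "send_rows", "body": {
  "moves": "0 0 0 0 0 0.003 -1; 0 0 0 0 0 0.003 -1"
}}

```text
time: 25.02
eef_pos: [0.5505, -0.1501, 0.06]
tcp_rot: [-0.099, 0.995, 0.0, -0.0]
contact_force: [-3.1, 1.6, 7.8]
opening: -0.001
finger_force: 4.0
```

Request:
{"method": "send_rows", "body": {
  "moves": "0 0 0 0 0 0.003 -1; 0 0 0 0 0 0.003 -1"
}}

```text
time: 25.28
eef_pos: [0.5505, -0.15, 0.06]
tcp_rot: [-0.099, 0.995, 0.0, -0.0]
contact_force: [-5.6, 1.9, 10.6]
opening: -0.0
finger_force: 5.4
```

Request:
{"method": "send_rows", "body": {
  "moves": "0 0 0 -0.01 0 0 -1; 0 0 0 -0.02 0 0 -1; 0 0 0 -0.03 0 0 -1"
}}

```text
time: 25.65
eef_pos: [0.5562, -0.1488, 0.06]
tcp_rot: [-0.099, 0.995, 0.0, -0.001]
contact_force: [-5.2, 1.6, 10.5]
opening: -0.002
finger_force: 5.6
```

Request:
{"method": "send_rows", "body": {
  "moves": "0 0 0 -0.01 0 0 -1; 0 0 0 -0.02 0 0 -1; 0 0 0 -0.03 0 0 -1; 0 0 0 -0.04 0 0 -1"
}}

```text
time: 26.15
eef_pos: [0.5641, -0.1471, 0.06]
tcp_rot: [-0.099, 0.995, 0.0, -0.001]
contact_force: [-6.0, 1.5, 10.8]
opening: 0.003
finger_force: 5.6
```

Request:
{"method": "send_rows", "body": {
  "moves": "0 0 0 -0.015 0 0.003 -1; 0 0 0 -0.03 0 0.003 -1; 0 0 0 -0.045 0 0.003 -1; 0 0 0 -0.06 0 0.003 -1; 0 0 0 -0.075 0 0.003 -1"
}}

```text
time: 26.78
eef_pos: [0.5791, -0.1439, 0.06]
tcp_rot: [-0.099, 0.995, 0.0, -0.001]
contact_force: [-5.1, 3.1, 12.7]
opening: -0.0
finger_force: 6.5
```

```bash
cat > lid.py <<'E'
from h import *
st(); D=snap('side','dl')
# white lid +x end: along case axis in side image at rim height
f=200/np.tan(np.radians(float(D['fovy']))/2);E=D['extrinsics'];L=np.array([.6035,-.138]);a=np.radians(11.6);u=np.array([np.cos(a),np.sin(a)]);v=np.array([-u[1],u[0]])
g=cv2.cvtColor(D['image'],cv2.COLOR_RGB2GRAY)
for I,nm in ((g,'now'),(cv2.cvtColor(load('side0')['image'],cv2.COLOR_RGB2GRAY),'start')):
  for y in (-.03,.03):
    o=[]
    for x in np.arange(-.03,.086,.002):
        q=E[:3,:3].T@(np.array([*(L+x*u+y*v),.046])-E[:3,3]);o.append(int(I[int(round(D['cy']-f*q[1]/-q[2])),int(round(D['cx']+f*q[0]/-q[2]))]))
    print(nm,y,o)
E
python3 lid.py
```

```text
t 26.77 pos [ 0.5791 -0.1439  0.06  ] R [[-0.98, -0.198, -0.001], [-0.198, 0.98, 0.001], [0.001, 0.001, -1.0]] F [-5.13  3.1  12.66] op -0.0 q [-0.41  0.33  1.89  0.    0.92 -2.18]
now -0.03 [11, 11, 8, 11, 10, 32, 32, 48, 64, 78, 78, 86, 99, 111, 111, 125, 134, 138, 140, 140, 141, 143, 142, 142, 141, 134, 103, 52, 52, 15, 8, 3, 3, 8, 6, 5, 3, 3, 6, 7, 9, 9, 7, 5, 4, 4, 4, 9, 8, 4, 4, 7, 8, 27, 27, 61, 96, 115]
now 0.03 [83, 81, 82, 82, 90, 112, 133, 141, 141, 141, 143, 140, 143, 143, 143, 143, 143, 142, 142, 142, 142, 142, 142, 142, 143, 135, 105, 64, 46, 46, 45, 46, 47, 46, 46, 45, 47, 60, 69, 69, 66, 52, 37, 18, 18, 14, 15, 11, 4, 4, 5, 4, 9, 31, 31, 64, 92, 105]
start -0.03 [129, 129, 130, 129, 130, 129, 129, 129, 127, 129, 129, 130, 128, 130, 130, 130, 129, 129, 128, 128, 129, 127, 129, 129, 128, 130, 130, 130, 130, 130, 130, 130, 130, 129, 130, 130, 131, 131, 130, 130, 130, 130, 129, 129, 129, 129, 130, 130, 126, 108, 108, 74, 33, 27, 27, 58, 88, 102]
start 0.03 [130, 130, 130, 130, 130, 131, 130, 131, 131, 130, 130, 131, 130, 130, 130, 129, 129, 129, 129, 129, 129, 128, 130, 130, 131, 130, 129, 131, 129, 129, 130, 129, 129, 130, 130, 130, 130, 129, 130, 130, 131, 130, 130, 127, 127, 130, 130, 131, 122, 122, 94, 49, 13, 24, 24, 57, 81, 94]
```

The side camera puts the lid's +x edge about 48 mm short of shut. It is tracking the fingers without slip.

Request:
{"method": "send_rows", "body": {
  "moves": "0 0 0 -0.015 0 0 -1; 0 0 0 -0.03 0 0 -1; 0 0 0 -0.045 0 0 -1; 0 0 0 -0.06 0 0 -1; 0 0 0 -0.075 0 0 -1; 0 0 0 -0.09 0 0 -1"
}}

```text
time: 27.58
eef_pos: [0.5967, -0.1402, 0.06]
tcp_rot: [-0.099, 0.995, 0.001, -0.001]
contact_force: [-6.4, 3.6, 13.0]
opening: 0.0
finger_force: 6.5
```

Request:
{"method": "send_rows", "body": {
  "moves": "0 0 0 -0.015 0 0 -1; 0 0 0 -0.03 0 0 -1; 0 0 0 -0.045 0 0 -1; 0 0 0 -0.06 0 0 -1; 0 0 0 -0.075 0 0 -1; 0 0 0 -0.09 0 0 -1"
}}

```text
time: 28.32
eef_pos: [0.6142, -0.1364, 0.0599]
tcp_rot: [-0.099, 0.995, 0.001, -0.001]
contact_force: [-6.0, 3.3, 11.6]
opening: 0.001
finger_force: 6.4
```

Request:
{"method": "send_rows", "body": {
  "moves": "0 0 0 -0.015 0 0 -1; 0 0 0 -0.03 0 0.001 -1; 0 0 0 -0.045 0 0.001 -1; 0 0 0 -0.055 0 0.001 -1; 0 0 0 -0.055 0 0.001 -1"
}}

```text
time: 28.95
eef_pos: [0.6253, -0.1341, 0.06]
tcp_rot: [-0.099, 0.995, 0.001, -0.0]
contact_force: [-4.6, 4.2, 12.2]
opening: 0.001
finger_force: 6.3
```

Request:
{"method": "send_rows", "body": {
  "moves": "0 0 0 -0.007 0 0 -1; 0 0 0 -0.014 0 0 -1; 0 0 0 -0.021 0 0 -1"
}}

```text
time: 29.32
eef_pos: [0.6288, -0.1333, 0.0599]
tcp_rot: [-0.1, 0.995, 0.001, -0.001]
contact_force: [-9.7, 3.8, 15.9]
opening: 0.003
finger_force: 7.5
```

```bash
python3 lid.py
```

```text
t 29.32 pos [ 0.6288 -0.1333  0.0599] R [[-0.98, -0.198, -0.003], [-0.198, 0.98, 0.002], [0.002, 0.002, -1.0]] F [-9.67  3.76 15.87] op 0.003 q [-0.37  0.42  1.77  0.    0.95 -2.14]
now -0.03 [103, 103, 102, 104, 102, 104, 104, 103, 102, 101, 101, 101, 103, 103, 103, 103, 102, 102, 102, 102, 102, 96, 75, 75, 49, 27, 15, 8, 8, 13, 14, 19, 19, 40, 55, 69, 83, 83, 102, 120, 133, 133, 138, 141, 141, 141, 143, 143, 144, 139, 139, 120, 80, 42, 42, 64, 95, 114]
now 0.03 [103, 104, 104, 104, 103, 102, 101, 97, 97, 91, 86, 84, 86, 86, 91, 95, 83, 82, 82, 80, 82, 83, 82, 82, 83, 81, 82, 81, 87, 87, 107, 128, 140, 142, 142, 143, 143, 142, 143, 143, 143, 144, 143, 143, 143, 144, 143, 142, 142, 142, 135, 110, 67, 37, 37, 65, 89, 101]
start -0.03 [129, 129, 130, 129, 130, 129, 129, 129, 127, 129, 129, 130, 128, 130, 130, 130, 129, 129, 128, 128, 129, 127, 129, 129, 128, 130, 130, 130, 130, 130, 130, 130, 130, 129, 130, 130, 131, 131, 130, 130, 130, 130, 129, 129, 129, 129, 130, 130, 126, 108, 108, 74, 33, 27, 27, 58, 88, 102]
start 0.03 [130, 130, 130, 130, 130, 131, 130, 131, 131, 130, 130, 131, 130, 130, 130, 129, 129, 129, 129, 129, 129, 128, 130, 130, 131, 130, 129, 131, 129, 129, 130, 129, 129, 130, 130, 130, 130, 129, 130, 130, 131, 130, 130, 127, 127, 130, 130, 131, 122, 122, 94, 49, 13, 24, 24, 57, 81, 94]
```

Request:
{"method": "send_rows", "body": {
  "moves": "0 0 0 -0.003 0 -0.002 -1; 0 0 0 -0.006 0 -0.002 -1; 0 0 0 -0.006 0 -0.002 -1"
}}

```text
time: 29.75
eef_pos: [0.6289, -0.1332, 0.0599]
tcp_rot: [-0.1, 0.995, 0.001, -0.003]
contact_force: [-9.7, 1.9, 14.8]
opening: -0.004
finger_force: 7.2
```

Request:
{"method": "send_rows", "body": {
  "moves": "0 0 0 0.01 0 -0.01 -1; 0 0 0 0.01 0 -0.05 -1; 0 0 0 0.01 0 -0.2 -1; 0 0 0 0.01 0 -0.45 -1; 0 0 0 0.01 0 -0.7 -1; 0 0 0 0.01 0 -0.7 -1; 0 0 0 0.01 0 -0.7 -1"
}}

```text
time: 30.62
eef_pos: [0.6281, -0.1342, 0.1975]
tcp_rot: [-0.099, 0.995, 0.0, -0.0]
contact_force: [-0.4, 0.5, -1.3]
opening: 0.004
finger_force: 0.0
```

```bash
python3 lid.py | head -3
```

```text
t 30.62 pos [ 0.6281 -0.1342  0.1975] R [[-0.98, -0.198, -0.0], [-0.198, 0.98, 0.0], [0.0, 0.0, -1.0]] F [-0.37  0.49 -1.26] op 0.004 q [-0.37  0.26  1.7   0.    1.18 -2.14]
now -0.03 [99, 99, 98, 99, 98, 100, 100, 100, 99, 99, 99, 98, 97, 97, 97, 98, 99, 98, 97, 97, 97, 97, 98, 98, 99, 97, 100, 101, 101, 100, 99, 100, 100, 98, 98, 98, 103, 103, 118, 132, 138, 138, 139, 139, 137, 137, 138, 137, 137, 136, 136, 116, 78, 41, 41, 62, 94, 110]
now 0.03 [136, 138, 138, 138, 137, 139, 140, 138, 138, 135, 132, 128, 128, 128, 130, 129, 108, 107, 107, 115, 115, 112, 125, 125, 136, 138, 138, 138, 138, 138, 138, 138, 138, 137, 137, 137, 137, 136, 137, 137, 137, 138, 137, 138, 138, 137, 137, 137, 138, 138, 130, 103, 60, 36, 36, 61, 87, 96]
```

The TCP did not move under the extra push, and the lid edge lies about 2 mm past where it started, so the lid is against its end wall.

```bash
python3 -c "
from plant import ctrl
print(ctrl.sign_off())"
```

```text
the job is handed in; nothing more can be done
None
```

The job is handed in at about 31 s: I slid the lid fully open, set the cup flange down in the bay and slid the lid fully shut, with lid pressure readings no higher than about 16 N and nothing else on the bench handled.

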